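# Row up the parts caddies in their case and close it

### The job

Put the two loose short parts caddies into the open case beside the one already standing there, so that all three stand upright in one neat row: long sides facing, less than a finger's width (12 mm) apart, square to the case and with their ends level. Then lower the case's cover gently until it is fully closed. Keep the caddies upright so nothing spills, and leave the long caddy, the tools and everything else as they are.

Things in the scene. Friction and masses are not known exactly. Their poses are not given: they have to be found in the camera images.
- case: Fixed grey sheet-metal case: shallow tray 208 (its x) by 138 mm (its y) outside, walls 4 thick, 30 high; inside 200 by 130 mm, floor surface 4 mm above the table. Deep cover hinged along its +y long side. Caddies stand in a row along its x, their length along its y; the one already there is near the -x end, nearer the robot. Origin: centre of underside, at table height.
- cover (a joint): Cover angle, rad: 0 shut on the tray's rim, 1.58 to 1.72 at the start, stop 1.75. Hollow grey box open underneath, 208 mm along the hinge, 138 mm from hinge to free edge, 79 mm high outside, 0.4 kg. Its stiff hinge (0.5 N m friction) holds at any angle: push it right down, up to 10 N at the free edge. A 100 mm bar handle 35 mm off its free-edge wall points up when open (22 mm from the rim).
- cover_hinge (a point): Middle of the cover's hinge axis (along the case's x), at (0, 69, 30) mm in the case. Turns with the cover; closed, its axes are parallel to the case's. The cover spans y = 0 to -138 and z = 0 to 79 mm here; its flat top panel's outer face is z = 79 mm.
- cover_edge (a point): Middle of the outer top corner of the cover's free edge, at (0, -138, 79) mm from cover_hinge in the cover's own axes.
- caddy_home: Off-white plastic bin 56 mm wide (its x), 110 long (its y), 45 high, of small parts fixed inside below the rim; 0.25 to 0.5 kg. In its middle an upright grey grip plate 10 mm thick (along x), 50 long (along y), top 80 mm above the underside: pinch it across the 10 mm from above. Origin: centre of underside. Already stands in the case near its -x end.
- caddy_a: Off-white plastic bin 56 mm wide (its x), 110 long (its y), 45 high, of small parts fixed inside below the rim; 0.25 to 0.5 kg. In its middle an upright grey grip plate 10 mm thick (along x), 50 long (along y), top 80 mm above the underside: pinch it across the 10 mm from above. Origin: centre of underside. Loose on the table at the right.
- caddy_b: Off-white plastic bin 56 mm wide (its x), 110 long (its y), 45 high, of small parts fixed inside below the rim; 0.25 to 0.5 kg. In its middle an upright grey grip plate 10 mm thick (along x), 50 long (along y), top 80 mm above the underside: pinch it across the 10 mm from above. Origin: centre of underside. Loose at the right; its parts are darker.
- caddy_long: Bystander, leave alone: a like caddy but 170 mm long (its y), 56 mm wide, grip plate top at 80 mm. Origin: centre of the underside.
- tub: Bystander: open black tub, 72 mm across, 55 mm high, on a wooden board 12 mm thick. Origin: centre of the underside.
- brush: Bystander: brush with an orange handle lying on the table between robot and case. Origin at its underside.
- hammer: Bystander: hammer lying on the table in front of the robot to the right. Origin at its underside.
- wrench: Bystander: wrench lying at the back of the table. Origin at its underside.
- slug: Bystander: upright steel cylinder 44 mm across, 70 mm high, at the left beyond the case's hinge side. Origin: centre of the underside.
Mind the look-alikes: they are no part of the job. Leave any red look-alike of the caddy_home alone. Leave any blue look-alike of the caddy_a alone.

How it is judged (in metres and radians):
On the way, in this order (a step that is already met when the one before it is completed fails the run):
1. all three caddies stand in the neat row in the case, with the cover still open (((x of caddy_a in the frame of caddy_home between 0.052 and 0.07 m and x of caddy_b in the frame of caddy_home between 0.106 and 0.14 m and horizontal distance between caddy_b and caddy_a between 0.052 and 0.071 m) or (x of caddy_b in the frame of caddy_home between 0.052 and 0.07 m and x of caddy_a in the frame of caddy_home between 0.106 and 0.14 m and horizontal distance between caddy_a and caddy_b between 0.052 and 0.071 m)) and y of caddy_a in the frame of case between -0.0125 and 0.0125 m and z of caddy_a in the frame of case between 0.001 and 0.009 m and angle between the y axis of each of caddy_a, caddy_b, caddy_home and the y axis of case, either way round below 0.14 rad and angle between each of caddy_a, caddy_b, caddy_home's own z axis and vertical below 0.06 rad and y of caddy_b in the frame of case between -0.0125 and 0.0125 m and z of caddy_b in the frame of case between 0.001 and 0.009 m and y of caddy_home in the frame of case between -0.0125 and 0.0125 m and z of caddy_home in the frame of case between 0.001 and 0.009 m and y of caddy_a in the frame of caddy_home between -0.012 and 0.012 m and y of caddy_b in the frame of caddy_home between -0.012 and 0.012 m and linear speed of each of caddy_a, caddy_b, caddy_home below 0.02 m/s and value of joint cover above 1 rad), for 0.2 s.
2. the cover is lowered fully shut (value of joint cover below 0.04 rad), for 0.2 s.
At the end, for the whole second after the job is handed in: All three caddies at rest, upright on the case floor in a row along its x, caddy_home first: centres 52-70 mm apart, ends level within 12 mm, centred across the case within 12.5 mm, square within 0.14 rad, tilt under 0.06 rad; cover under 0.04 rad. Either order of the two (((x of caddy_a in the frame of caddy_home between 0.052 and 0.07 m and x of caddy_b in the frame of caddy_home between 0.106 and 0.14 m and horizontal distance between caddy_b and caddy_a between 0.052 and 0.071 m) or (x of caddy_b in the frame of caddy_home between 0.052 and 0.07 m and x of caddy_a in the frame of caddy_home between 0.106 and 0.14 m and horizontal distance between caddy_a and caddy_b between 0.052 and 0.071 m)) and y of caddy_a in the frame of case between -0.0125 and 0.0125 m and z of caddy_a in the frame of case between 0.001 and 0.009 m and angle between the y axis of each of caddy_a, caddy_b, caddy_home and the y axis of case, either way round below 0.14 rad and angle between each of caddy_a, caddy_b, caddy_home's own z axis and vertical below 0.06 rad and y of caddy_b in the frame of case between -0.0125 and 0.0125 m and z of caddy_b in the frame of case between 0.001 and 0.009 m and y of caddy_home in the frame of case between -0.0125 and 0.0125 m and z of caddy_home in the frame of case between 0.001 and 0.009 m and y of caddy_a in the frame of caddy_home between -0.012 and 0.012 m and y of caddy_b in the frame of caddy_home between -0.012 and 0.012 m and linear speed of each of caddy_a, caddy_b, caddy_home below 0.02 m/s and value of joint cover below 0.04 rad); the robot touches nothing.
It fails at once if one of the three caddies is tipped by more than 0.5 rad (it would spill) (angle between any of caddy_a, caddy_b, caddy_home's own z axis and vertical above 0.5 rad).
It fails at once if the cover is slammed (closing faster than 2.5 rad/s) (velocity of joint cover below -2.5 rad/s).
It fails at once if the long caddy, tub, brush, hammer, wrench or steel cylinder is moved by more than 30 mm (distance of any of caddy_long, tub, brush, hammer, wrench, slug from where it was at the start of the episode above 0.03 m).
It also fails if it takes over 70 s, if anything falls off the work surface, if the arm or the gripper's body presses on something with over 40 N, if the wrist force passes 120 N, or if a joint passes its speed limit or range.

### The arm

A 7-joint arm with a two-finger parallel gripper is mounted at the origin on the work surface. World frame = base frame: x ahead of the robot, y to its left, z up, the work surface at z = 0. Lengths are in mm, angles in rad, forces in N, time in s.
With the tool pointing down it reaches from about 350 to 900 mm from the base axis. Payload 7.2 kg.
Tool frame: the origin (TCP) lies between the finger pads; the fingertips stand 19 mm ahead of it and the grasp point (between the pads) is the TCP; y points along the fingers, x is the direction in which the jaws open and shut, and the axes are right-handed (so a half turn about y gives the same grasp; the last joint's range is limited). The gripper opens to 85 mm and grips with 20 to 120 N. Pads are 22 mm wide; open, the fingers measure 114 mm over their backs; the gripper's body (76 mm by 85 mm) begins 54 mm behind the grasp point. The pads swing forward as they close: fully open they stand 13 mm farther back than shut.
Start: joints at [-1.412, 0.411, -0.013, 1.596, 0.006, 1.134, -0.082], TCP at [140.547, 608.995, 250.297] pointing down, gripper open.
Joint ranges: [-2.95, 2.95], [-0.29, 1.99], [-1.47, 1.44], [0.14, 2.54], [-1.03, 4.17], [0.13, 1.85], [-2.86, 2.86]. Speed limits (rad/s): [2.39, 2.39, 3.01, 3.01, 3.14, 3.14, 3.14].

### API

Orientations are given as [roll, pitch, yaw] about the fixed x, y, z axes, in that order (R = Rz(yaw) Ry(pitch) Rx(roll)).
In Python, from rig import manip, grab_frame, order gives the robot as it stands.
- The arm moves only by the shell command python3 -m crank 'ROWS' [FORCE]. ROWS is JSON, a list of rows, each a list of 5 numbers: the shift along the world's x, y, z in mm, then the turn about the world's z in degrees, then the finger opening in mm, from 0 to 85.4. A call has 1 to 12 rows; each row is the pose to reach, as a shift and turn from the pose commanded when the call began; what a row does not reach only later rows make up. A row lasts 1/8 s, in which the tool goes at most 62.5 mm and 10.7 degrees, less where a joint would pass 70% of its speed; a pose out of reach is approached as far as the arm can. A call with a gripper value outside its range is refused whole. The fingers move at their own pace and stop on an object; FORCE is the grip in N (left out, the last holds). Time passes only in rows, so rows that repeat a pose let the fingers close. It gives the time, the measured TCP pose, the force and the opening at its end, in the units of the state.
- manip.read_state(): the state, without advancing time (a new reading comes with each control period).
- grab_frame(name): name is "scene" or "top" or "wrist"; returns a dict with "pixels" (480x640x3 uint8, blue, green, red), "z_map" (480x640 float32, mm along the optical axis (not along the pixel's ray), 0 where there is no reading), "mtx" (3x3 intrinsics, pixels), "xyz" and "rotation" of the camera in the world. Camera axes: x right, y up, looking along -z (the intrinsics and any distortion apply to the point x, -y, -z); pixel columns grow to the right and rows downward; lengths in mm; the calibration is good to about 2 mm. A picture is of the moment at which its call begins.
- order.hand_in(): hands the job in, once; it reports no verdict.
The state is a dict: "time": time; "joint_pos": joint angles; "joint_velocities": joint speeds; "effort": joint torques, N m; "position": TCP position; "tcp_rot": TCP orientation; "wrist_force": force on the tool from outside, world axes, zero at the start; "torque": the same for the moment, N m; "gripper_width": finger opening in mm.
Only numpy, scipy, OpenCV 4.12 (cv2) and the standard library are available. Lean on these libraries where they do the work, as an engineer would, in place of code of your own. Each camera call takes 0.05 s, during which the arm holds its last target. There are 200 camera calls.

## Working session

There is one attempt and no reset: what is moved stays moved. The work goes in short steps, Python scripts to look and compute and a shell command to move; the robot and the scene stay as the last step left them, time stands still between calls to the robot, and variables do not carry over. Pictures are saved under pics/ and viewed, about 8 in all and at most 12, crops included, and the job is handed in when it is done.

```bash
mkdir -p pics; ls; cat > h.py <<'E'
import numpy as np, cv2
from rig import manip, grab_frame, order
def world(f, u, v, z=None):
    """pixel -> world mm using depth, or intersect with plane z"""
    K=np.array(f["mtx"]); R=np.array(f["rotation"]); 
    if R.shape!=(3,3):
        from scipy.spatial.transform import Rotation as Ro
        R=Ro.from_euler('xyz',R).as_matrix()
    t=np.array(f["xyz"])
    d=np.array([(u-K[0,2])/K[0,0], -(v-K[1,2])/K[1,1], -1.0])
    dw=R@d
    s=f["z_map"][int(round(v)),int(round(u))] if z is None else (z-t[2])/dw[2]
    return t+s*dw
E
python3 - <<'E'
from h import *
import pickle
for n in("scene","top"):
    f=grab_frame(n); cv2.imwrite(f"pics/{n}0.png",f["pixels"]); pickle.dump(f,open(f"{n}0.pkl","wb"))
    print(n,[ (k,np.array(v).round(3).tolist()) for k,v in f.items() if k not in("pixels","z_map")])
print(manip.read_state())
E
```

```text
pics
scene [('mtx', [[586.959, 0.0, 324.953], [0.0, 586.959, 234.78], [0.0, 0.0, 1.0]]), ('xyz', [1491.547, 461.818, 1286.54]), ('rotation', [0.739, 0.018, 1.998])]
top [('mtx', [[533.164, 0.0, 317.83], [0.0, 533.164, 238.529], [0.0, 0.0, 1.0]]), ('xyz', [418.787, -3.891, 1416.832]), ('rotation', [0.061, 0.019, -1.559])]
{'time': 0.1, 'joint_pos': array([-1.4122138 ,  0.41182209, -0.01266566,  1.59698506,  0.00563621,
        1.13427754, -0.08222661]), 'joint_velocities': array([ 0.00168305, -0.00302353, -0.00127842, -0.00175531, -0.00105641,
       -0.00156352,  0.00023779]), 'effort': array([ 1.91592429e-03, -6.01828265e+01,  6.83419202e-01, -3.00090802e+01,
        1.38816278e-02,  6.38615107e-03,  1.23442909e-07]), 'position': array([140.50472877, 608.56854524, 249.52592184]), 'tcp_rot': array([-1.57095037e+00,  1.44883726e-03,  1.34398425e+00]), 'wrist_force': array([ 0.7306293 , -0.74027686, -0.39449698]), 'torque': array([-0.01844975, -0.0180997 , -0.04315707]), 'gripper_width': 85.48638267216592}
```

View pics/top0.png

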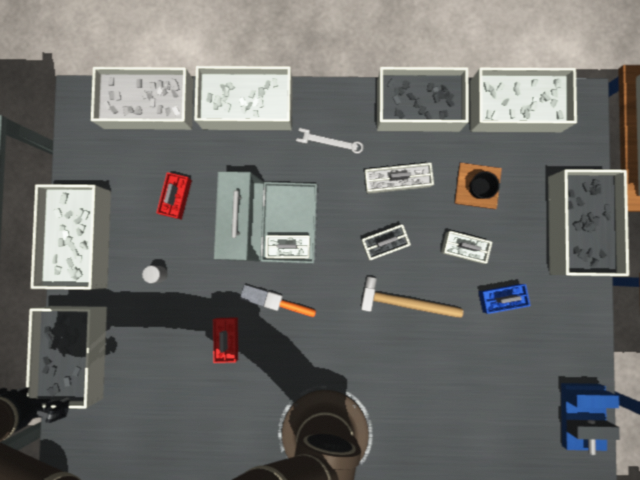

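View pics/scene0.png

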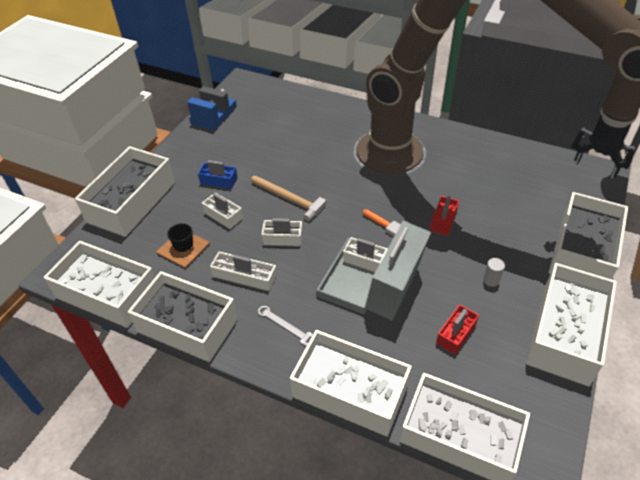

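Look-alikes for the short off-white caddies (top view): caddy_b (386,241) has dark parts and caddy_a (467,246) has light parts. The others are the long caddy (398,177), red (173,195) and (225,341), blue (503,297), and home in the case (289,245). I choose 386,241 and 467,246, and will check them in a crop.

```bash
cat >> h.py <<'E'
def cloud(f):
    K=np.array(f["mtx"]); from scipy.spatial.transform import Rotation as Ro
    R=Ro.from_euler('xyz',f["rotation"]).as_matrix()
    v,u=np.mgrid[:480,:640]; d=np.dstack([(u-K[0,2])/K[0,0],-(v-K[1,2])/K[1,1],-np.ones(u.shape)])
    return (d@R.T)*f["z_map"][...,None]+np.array(f["xyz"])
def rect(P):
    (c,s,a)=cv2.minAreaRect(P[:,:2].astype(np.float32)); 
    if s[0]<s[1]: a+=90; s=s[::-1]
    return np.round(c,1),np.round(s,1),round((a)%180,2)   # angle of long side
E
python3 - <<'E'
from h import *
import pickle
f=pickle.load(open("top0.pkl","rb")); C=cloud(f)
cv2.imwrite("pics/crop1.png",cv2.resize(f["pixels"][160:270,205:500],None,fx=2.7,fy=2.7,interpolation=cv2.INTER_CUBIC))
for n,(u,v) in dict(home=(289,245),b=(386,241),a=(467,246),long=(398,177)).items():
    W=C[v-30:v+30,u-40:u+40].reshape(-1,3); c=C[v,u]
    W=W[np.hypot(*(W-c)[:,:2].T)<(70 if n!='long' else 100)]
    for lo,hi in((30,60),(66,95)):
        P=W[(W[:,2]>lo)&(W[:,2]<hi)]; print(n,lo,len(P), rect(P) if len(P)>3 else '', P[:,2].mean().round(1) if len(P) else '')
print("table z",[C[300,v].round(1) for v in(150,400)], "floor",C[210,290].round(1))
E
```

```text
home 30 693 (array([480.6,  94.3]), array([123.5,  78.3]), 90.63) 38.4
home 66 86 (array([481. , 101.8]), array([49.8,  9.5]), 90.45) 83.6
b 30 415 (array([ 495.9, -151.3]), array([109.9,  55.9]), 111.19) 39.0
b 66 82 (array([ 496.2, -151.5]), array([49.6,  9.9]), 111.31) 80.3
a 30 513 (array([ 485.4, -361. ]), array([111.6,  56.6]), 76.19) 39.2
a 66 92 (array([ 485.3, -361.2]), array([51.1,  9.7]), 76.41) 79.8
long 30 725 (array([ 665.2, -184.8]), array([171. ,  57.5]), 96.49) 39.3
long 66 100 (array([ 664.7, -184.3]), array([50.1, 10.7]), 96.63) 79.0
table z [array([ 3.365e+02,  4.680e+02, -4.000e-01]), array([ 346.5, -192.2,   22.3])] floor [580.7  98.7   1.4]
```

View pics/crop1.png

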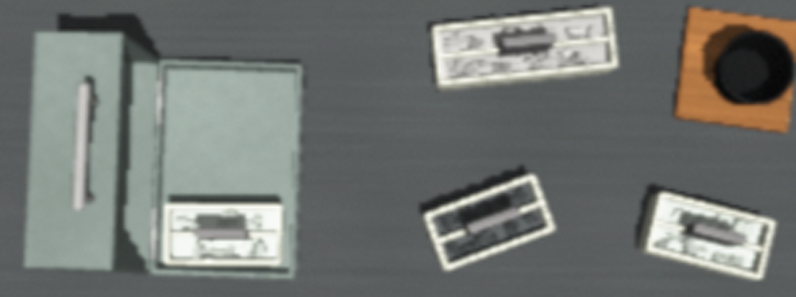

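The crop confirms it: dark-parts caddy_b at crop (488,222), light caddy_a at (708,232), and home at the bottom of the tray (222,232). Next is the case pose from rim points.

```bash
python3 - <<'E'
from h import *
import pickle
f=pickle.load(open("top0.pkl","rb")); C=cloud(f)
P=C.reshape(-1,3)
S=P[(P[:,0]>400)&(P[:,0]<680)&(P[:,1]>20)&(P[:,1]<260)]
# free (-y) wall: z 15..40, home rim excluded by y
w=S[(S[:,2]>22)&(S[:,2]<36)]
w=w[(w[:,1]<42)]; print("-y wall",len(w),w[:,1].min(),w[:,1].max()); 
k=np.polyfit(w[:,0],w[:,1],1); print(k,np.degrees(np.arctan(k[0])), w[:,0].min(),w[:,0].max())
e=S[(S[:,2]>22)&(S[:,2]<36)&(S[:,0]>590)&(S[:,1]<160)]
print("+x wall",len(e),rect(e),np.percentile(e[:,0],[0,10,50,90,100]).round(1)); print(np.polyfit(e[:,1],e[:,0],1))
e=S[(S[:,2]>22)&(S[:,2]<36)&(S[:,0]<450)&(S[:,1]<160)]
print("-x wall",len(e),np.percentile(e[:,0],[0,10,50,90,100]).round(1),np.percentile(e[:,1],[0,100]).round(1))
w=S[(S[:,2]>2)&(S[:,2]<36)&(S[:,1]<160)]; print("all rim",rect(w))
w=S[(S[:,2]>100)]; print("cover top edge",rect(w), np.percentile(w[:,2],[0,50,95,100]))
H=S[(S[:,2]>42)&(S[:,2]<56)&(S[:,1]<162)&(S[:,0]<530)]; print("home rim",len(H),rect(H))
E
```

```text
-y wall 149 28.81056727758157 40.03967265491402
[-1.78968916e-02  4.37261201e+01] -1.0253068940049803 442.1325876674922 647.2813831905324
+x wall 138 (array([643.2,  84.7]), array([139.7,  53. ]), 65.61) [591.1 608.6 646.2 648.8 651. ]
[2.30256602e-01 6.20589734e+02]
-x wall 84 [441.6 441.8 443.9 446.  450. ] [ 34.6 159.7]
all rim (array([540.1,  90.1]), array([279.8, 139.8]), 179.99)
cover top edge (array([548.5, 219.7]), array([208.1,  83. ]), 178.95) [100.3523556  164.02578284 203.87719434 210.9841821 ]
home rim 194 (array([480.9, 101.7]), array([108.6,  54.6]), 90.55)
```

Case centre is about (546,101), yaw about -1°. Slots: middle (542,101) and far (603,100.5). Moving to caddy_b first.

```bash
python3 -m crank '[[0,0,50,0,60],[40,-60,80,-10,60],[70,-120,80,-20,60],[95,-180,80,-30,60],[120,-240,80,-40,60],[145,-300,80,-50,60],[175,-360,80,-55.7,60],[200,-420,80,-55.7,60],[230,-480,80,-55.7,60],[260,-540,80,-55.7,60],[285,-600,80,-55.7,60],[315,-660,80,-55.7,60]]' 40; python3 -m crank '[[20,-50,0,0,60],[41,-100,-40,0,60],[41,-100,-100,0,60],[41,-100,-150,0,60],[41,-100,-180,0,60],[41,-100,-180,0,60],[41,-100,-180,0,60]]'
```

```text
time: 1.6
position: [434.3, -8.2, 330.4]
tcp_rot: [-1.57, -0.001, 0.372]
wrist_force: [0.8, 0.3, -0.2]
gripper_width: 60.1
time: 2.48
position: [475.7, -106.5, 151.4]
tcp_rot: [-1.571, -0.001, 0.372]
wrist_force: [-0.3, 0.4, 0.8]
gripper_width: 60.1
```

```bash
python3 -m crank '[[20,-45,0,0,60],[20,-45,-20,0,60],[20,-45,-40,0,60],[20,-45,-40,0,60],[20,-45,-40,0,60]]'; python3 - <<'E'
from h import *
f=grab_frame("wrist"); cv2.imwrite("pics/w1.png",f["pixels"])
E
```

```text
time: 3.1
position: [496.1, -151.3, 111.8]
tcp_rot: [-1.572, -0.002, 0.372]
wrist_force: [0.5, 0.1, 0.7]
gripper_width: 59.9
```

View pics/w1.png

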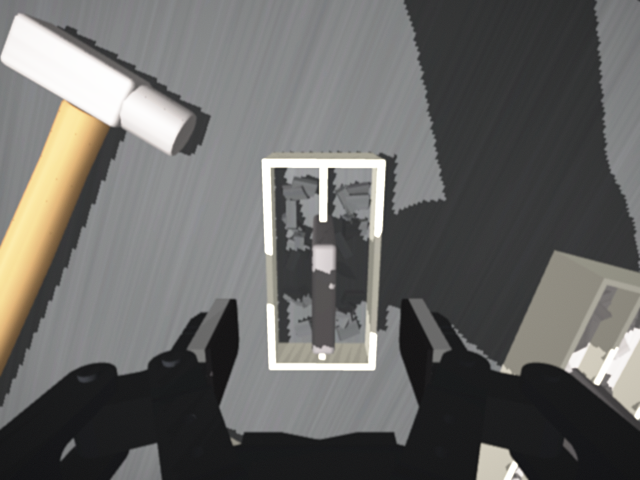

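The wrist view shows the plate (323,300) centred between the fingers (238 to 400) and square. Descend and grip, then lift.

```bash
python3 -m crank '[[0,0,-22,0,60],[0,0,-44,0,60],[0,0,-44,0,60],[0,0,-44,0,0],[0,0,-44,0,0],[0,0,-44,0,0],[0,0,-44,0,0],[0,0,-44,0,0]]' 60; python3 -m crank '[[0,0,15,0,0],[0,0,40,0,0],[0,0,70,0,0],[0,0,90,0,0],[0,0,90,0,0]]'
```

```text
time: 4.15
position: [495.7, -151.0, 66.7]
tcp_rot: [-1.571, -0.001, 0.372]
wrist_force: [1.1, 1.9, 4.5]
gripper_width: 9.1
time: 4.78
position: [495.3, -151.5, 157.6]
tcp_rot: [-1.571, -0.002, 0.372]
wrist_force: [-0.4, 0.4, -5.1]
gripper_width: 9.1
```

```bash
python3 -m crank '[[5,20,5,-3,0],[10,55,10,-7,0],[20,95,10,-12,0],[30,135,10,-17,0],[38,175,10,-21,0],[44,210,10,-21.8,0],[47,235,10,-21.8,0],[47,250,10,-21.8,0],[47,253,10,-21.8,0],[47,253,10,-21.8,0],[47,253,10,-21.8,0]]'; python3 - <<'E'
from h import *
f=grab_frame("top"); C=cloud(f)
cv2.imwrite("pics/t2.png",cv2.resize(f["pixels"][130:280,200:420],None,fx=3,fy=3))
f=grab_frame("wrist"); cv2.imwrite("pics/w2.png",f["pixels"])
E
```

```text
time: 6.15
position: [542.1, 100.4, 166.4]
tcp_rot: [-1.571, -0.0, -0.01]
wrist_force: [0.4, 0.8, -5.6]
gripper_width: 9.3
```

View pics/w2.png

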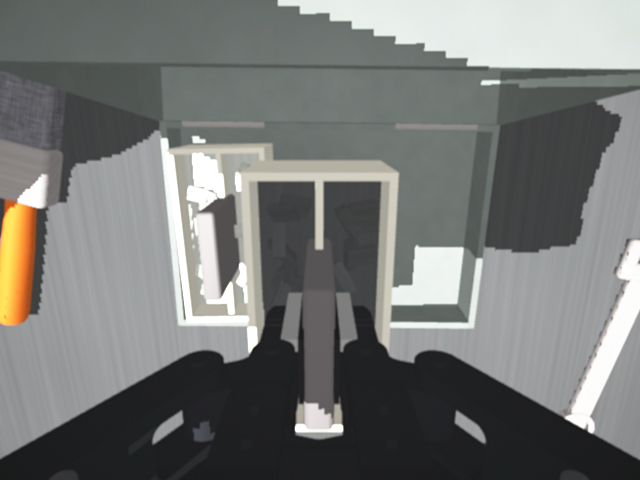

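The held caddy (320,250) is square to the tray, with home at its left. Lowering it.

```bash
python3 -m crank '[[0,0.5,-15,0,0],[0,0.5,-35,0,0],[0,0.5,-55,0,0],[0,0.5,-75,0,0],[0,0.5,-85,0,0],[0,0.5,-90,0,0],[0,0.5,-93,0,0],[0,0.5,-95,0,0],[0,0.5,-95,0,0]]'
```

```text
time: 7.38
position: [542.3, 102.4, 71.5]
tcp_rot: [-1.571, -0.0, -0.008]
wrist_force: [0.9, 0.1, -4.6]
gripper_width: 8.7
```

```bash
python3 -m crank '[[0,0,-1.5,0,0],[0,0,-1.5,0,0],[0,0,-1.5,0,20],[0,0,-1.5,0,28],[0,0,-1.5,0,28],[0,0,-1.5,0,28],[0,0,20,0,28],[0,0,60,0,28],[0,0,100,0,28],[0,0,100,0,28]]'; python3 - <<'E'
from h import *
f=grab_frame("top"); C=cloud(f)
cv2.imwrite("pics/t2.png",cv2.resize(f["pixels"][130:280,200:420],None,fx=3,fy=3))
P=C.reshape(-1,3); P=P[(P[:,1]>30)&(P[:,1]<160)&(P[:,0]>446)&(P[:,0]<640)]
for x in(481,542):
    Q=P[(abs(P[:,0]-x)<12)&(P[:,2]>70)&(P[:,2]<92)]; print(x,len(Q),rect(Q) if len(Q)>3 else '')
E
```

```text
time: 8.62
position: [543.8, 102.3, 173.9]
tcp_rot: [-1.569, -0.005, -0.009]
wrist_force: [0.8, -0.0, 0.0]
gripper_width: 28.2
481 45 (array([481.9,  90.6]), array([27.2,  7.9]), 90.4)
542 12 (array([539.8,  81. ]), array([7.7, 7.5]), 90.4)
```

```bash
python3 -m crank '[[0,-30,0,0,28],[-5,-80,0,-4,50],[-12,-130,0,-9,60],[-20,-185,0,-13.1,60],[-27,-240,0,-13.1,60],[-35,-295,0,-13.1,60],[-43,-350,0,-13.1,60],[-50,-400,0,-13.1,60],[-56,-445,0,-13.1,60],[-58.5,-463.5,-20,-13.1,60],[-58.5,-463.5,-62,-13.1,60],[-58.5,-463.5,-62,-13.1,60]]'; python3 -m crank '[[0,0,0,0,60]]';python3 - <<'E'
from h import *
f=grab_frame("top"); C=cloud(f)
P=C.reshape(-1,3); P=P[(P[:,1]>30)&(P[:,1]<160)&(P[:,0]>446)&(P[:,0]<640)]
for x in(481,542):
    Q=P[(abs(P[:,0]-x)<22)&(P[:,2]>70)&(P[:,2]<92)]; print(x,len(Q),rect(Q) if len(Q)>3 else '')
Q=P[(P[:,2]>41)&(P[:,2]<56)]; print(rect(Q))
f=grab_frame("wrist"); cv2.imwrite("pics/w3.png",f["pixels"])
E
```

```text
time: 10.18
position: [481.4, -359.6, 105.6]
tcp_rot: [-1.569, 0.007, -0.238]
wrist_force: [-0.2, 0.0, -0.4]
gripper_width: 60.0
time: 10.3
position: [483.6, -361.3, 109.7]
tcp_rot: [-1.571, 0.001, -0.237]
wrist_force: [0.7, -0.4, 0.8]
gripper_width: 59.9
481 81 (array([481.7, 101.7]), array([50. ,  9.6]), 88.34)
542 83 (array([540.2, 101.1]), array([48.3, 10.5]), 87.17)
(array([510.9, 101.2]), array([114.3, 111.5]), 0.66)
```

View pics/w3.png

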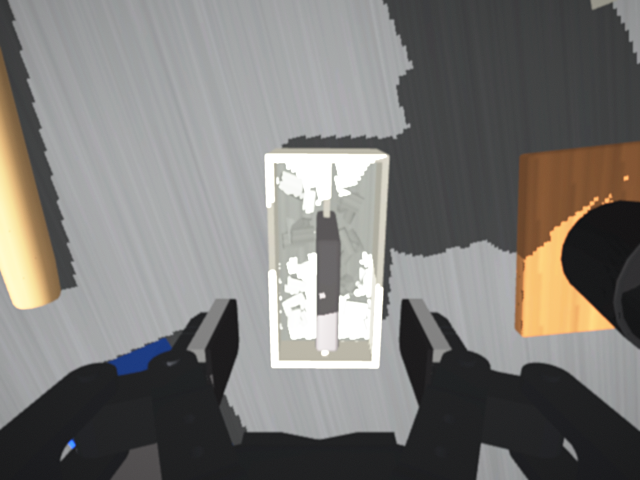

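b stands 59 mm from home with its ends level. The wrist view shows caddy_a (light parts), plate at (328,290), with the fingers centred at 319 (about 2 mm off while the arm was settling). Grasp it.

```bash
python3 -m crank '[[0,0,0,0,60],[0,0,0,0,60],[0,0,-22,0,60],[0,0,-43,0,60],[0,0,-43,0,60],[0,0,-43,0,0],[0,0,-43,0,0],[0,0,-43,0,0],[0,0,-43,0,0],[0,0,-43,0,0]]' 60; python3 -m crank '[[0,0,15,0,0],[0,0,40,0,0],[0,0,70,0,0],[0,0,95,0,0],[0,0,100,0,0],[0,0,100,0,0]]'
```

```text
time: 11.65
position: [483.5, -360.9, 66.2]
tcp_rot: [-1.571, 0.0, -0.237]
wrist_force: [0.0, 0.2, -2.6]
gripper_width: 9.1
time: 12.4
position: [483.6, -361.0, 166.3]
tcp_rot: [-1.57, -0.0, -0.237]
wrist_force: [0.4, -0.9, -3.2]
gripper_width: 9.2
```

```bash
python3 -m crank '[[5,20,0,1,0],[15,60,0,3,0],[28,105,0,5,0],[40,150,0,7,0],[52,195,0,9,0],[64,240,0,11,0],[76,285,0,13,0],[88,330,0,13,0],[100,375,0,13,0],[110,415,0,13,0],[116,445,0,13,0],[118,461.5,0,13,0]]'; python3 -m crank '[[0,0,0,0,0],[0,0,0,0,0],[0,0,0,0,0]]'; python3 - <<'E'
from h import *
f=grab_frame("wrist"); cv2.imwrite("pics/w4.png",f["pixels"])
E
```

```text
time: 13.9
position: [601.1, 102.3, 164.9]
tcp_rot: [-1.571, 0.002, -0.008]
wrist_force: [0.2, -0.5, -2.7]
gripper_width: 9.1
time: 14.28
position: [601.5, 98.5, 166.5]
tcp_rot: [-1.571, -0.0, -0.013]
wrist_force: [-0.1, -0.5, -2.6]
gripper_width: 9.2
```

View pics/w4.png

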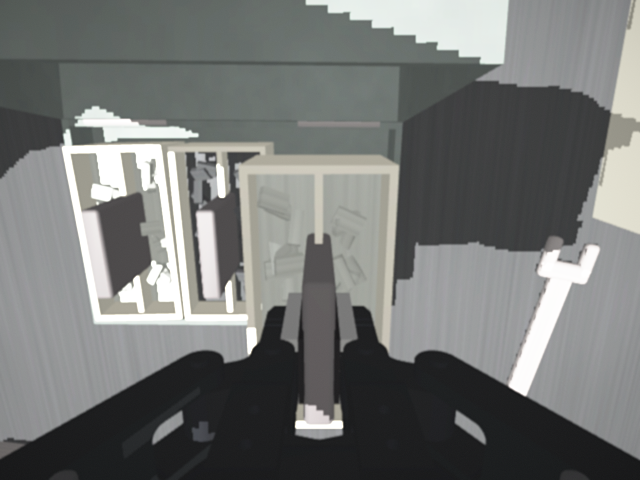

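Square, beside b. Lowering it.

```bash
python3 -m crank '[[0,1.5,-15,0,0],[0,1.5,-35,0,0],[0,1.5,-55,0,0],[0,1.5,-75,0,0],[0,1.5,-85,0,0],[0,1.5,-90,0,0],[0,1.5,-93,0,0],[0,1.5,-95,0,0],[0,1.5,-96.5,0,0],[0,1.5,-96.5,0,0],[0,1.5,-96.5,0,0]]'; python3 -m crank '[[0,0,0,0,15],[0,0,0,0,28],[0,0,0,0,28],[0,0,0,0,28],[0,0,20,0,28],[0,0,60,0,28],[0,0,110,0,28],[0,-50,140,0,28],[0,-110,160,0,28],[0,-160,160,0,28],[0,-200,160,0,28],[0,-200,160,0,0]]'; python3 - <<'E'
from h import *
import pickle
f=grab_frame("top"); C=cloud(f); pickle.dump(f,open("top1.pkl","wb"))
P=C.reshape(-1,3); P=P[(P[:,1]>30)&(P[:,1]<158)&(P[:,0]>446)&(P[:,0]<640)]
for x in(481,540,601):
    Q=P[(abs(P[:,0]-x)<22)&(P[:,2]>70)&(P[:,2]<92)]; print(x,len(Q),rect(Q) if len(Q)>3 else '')
Q=P[(P[:,2]>41)&(P[:,2]<56)]; print(rect(Q))
cv2.imwrite("pics/t3.png",cv2.resize(f["pixels"][130:290,200:420],None,fx=3.5,fy=3.5,interpolation=cv2.INTER_CUBIC))
E
```

```text
time: 15.7
position: [601.8, 101.8, 70.0]
tcp_rot: [-1.571, -0.0, -0.01]
wrist_force: [-1.0, 0.6, -2.5]
gripper_width: 9.3
time: 17.2
position: [600.9, -103.1, 231.8]
tcp_rot: [-1.572, -0.002, -0.017]
wrist_force: [-0.1, 0.5, -0.8]
gripper_width: 11.0
481 79 (array([481.7, 101.9]), array([49.8,  8. ]), 90.84)
540 83 (array([540.8, 101.1]), array([48. , 10.4]), 89.42)
601 94 (array([599.3, 102.3]), array([48.8, 10.7]), 88.53)
(array([540.9, 101.6]), array([174.2, 111.6]), 0.67)
```

View pics/t3.png

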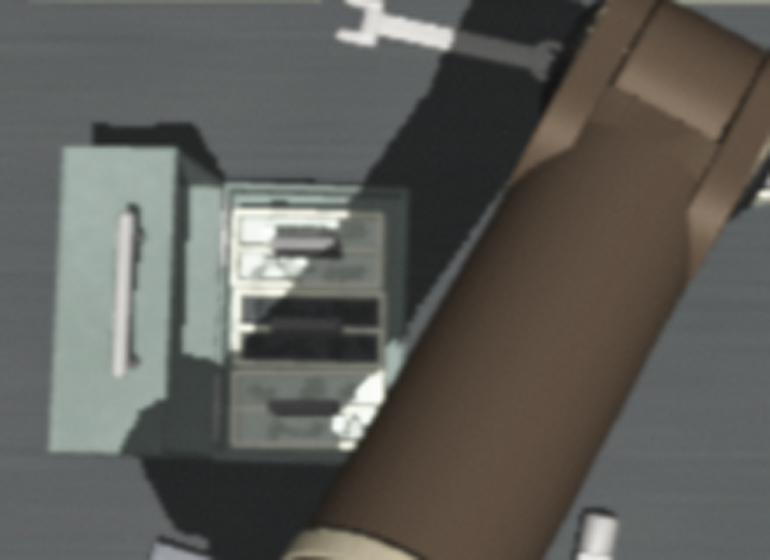

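All three stand in a row with centres at x = 481.7, 540.8 and 599.3, and ends level within about 1 mm. Now fly over to the outer side of the cover with the fingers shut.

```bash
python3 -m crank '[[0,0,30,0,0],[0,0,60,0,0],[-5,50,65,0,0],[-12,105,65,0,0],[-20,160,65,0,0],[-28,215,65,0,0],[-36,270,65,0,0],[-44,325,65,0,0],[-50,375,65,0,0],[-53,402,65,0,0],[-53,402,65,0,0],[-53,402,65,0,0]]'; python3 -m crank '[[0,0,-45,0,0],[0,0,-90,0,0],[0,0,-130,0,0],[0,0,-132,0,0],[0,0,-132,0,0],[0,0,-132,0,0]]'; python3 - <<'E'
from h import *
f=grab_frame("scene"); C=cloud(f)
cv2.imwrite("pics/s4.png",cv2.resize(f["pixels"][160:360,280:540],None,fx=3,fy=3,interpolation=cv2.INTER_CUBIC))
E
```

```text
time: 18.75
position: [549.0, 302.1, 295.1]
tcp_rot: [-1.572, -0.0, -0.012]
wrist_force: [0.5, -0.6, -0.6]
gripper_width: -0.0
time: 19.5
position: [549.9, 303.7, 164.9]
tcp_rot: [-1.569, -0.002, -0.011]
wrist_force: [-0.2, -0.8, -0.4]
gripper_width: -0.4
```

View pics/s4.png

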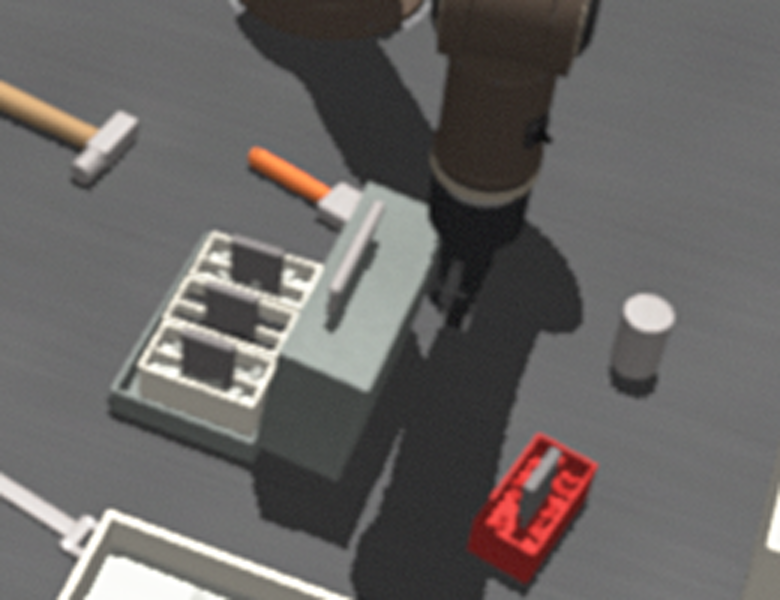

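The row is neat and the fingers stand behind the cover, clear of the slug and red caddy. Pushing along an arc.

```bash
python3 -m crank '[[0,-12,0,0,0],[0,-22,0,0,0],[0,-30,-1,0,0],[0,-36,0,0,0],[0,-42,4,0,0],[0,-48,8,0,0],[0,-54,11,0,0],[0,-62,15,0,0],[0,-70,18,0,0],[0,-78,21,0,0],[0,-78,21,0,0]]'; python3 - <<'E'
from h import *
f=grab_frame("scene"); C=cloud(f).reshape(-1,3); s=manip.read_state(); print(s["wrist_force"].round(1),s["position"].round(1))
cv2.imwrite("pics/s5.png",cv2.resize(f["pixels"][160:360,280:540],None,fx=3,fy=3,interpolation=cv2.INTER_CUBIC))
E
```

```text
time: 20.92
position: [549.1, 227.1, 185.3]
tcp_rot: [-1.567, -0.002, -0.01]
wrist_force: [-0.6, 4.3, 5.1]
gripper_width: 0.2
[-0.8  4.9  5.6] [549.2 227.1 185.1]
```

View pics/s5.png

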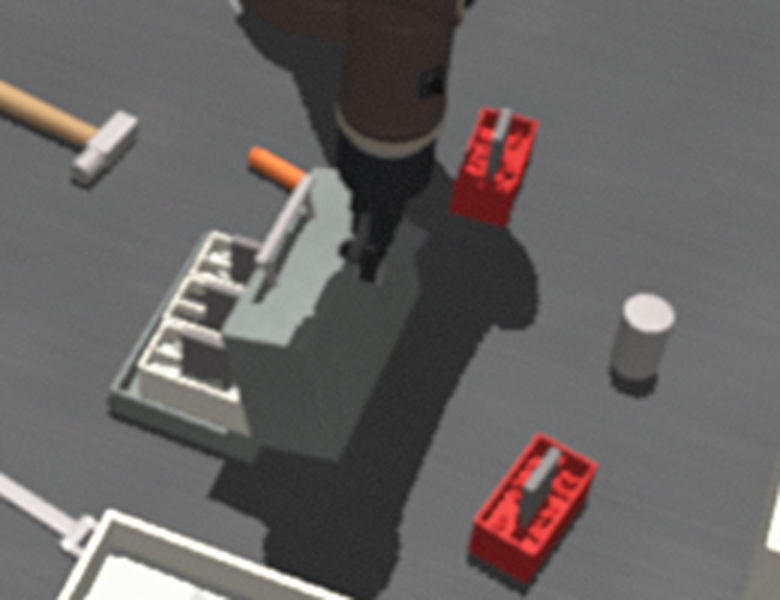

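The cover is following (about 1.3 rad, about 7 N). Continue.

```bash
python3 -m crank '[[0,-10,3,0,0],[0,-20,5,0,0],[0,-29,6,0,0],[0,-39,7,0,0],[0,-49,7,0,0],[0,-58,6.5,0,0],[0,-67,5,0,0],[0,-77,3,0,0],[0,-86,1,0,0],[0,-95,-2,0,0],[0,-104,-6,0,0],[0,-112,-10,0,0]]'
python3 -c "
from h import *;s=manip.read_state();print(s['wrist_force'])"
```

```text
time: 22.48
position: [548.4, 112.8, 174.1]
tcp_rot: [-1.57, 0.0, -0.011]
wrist_force: [-2.7, 0.3, 6.0]
gripper_width: 0.2
[-2.66852922  0.28309122  6.01304631]
```

```bash
python3 -m crank '[[0,-8,-5,0,0],[0,-16,-10,0,0],[0,-24,-16,0,0],[0,-30,-21,0,0],[0,-35,-26,0,0],[0,-40,-31,0,0],[0,-44,-36,0,0],[0,-48,-41,0,0],[0,-51,-45,0,0],[0,-52,-48,0,0],[0,-52,-49,0,0],[0,-52,-49,0,0]]'; python3 -m crank '[[0,0,-1,0,0],[0,0,-2,0,0],[0,0,-2,0,0]]'
```

```text
time: 23.98
position: [548.8, 62.3, 127.8]
tcp_rot: [-1.567, -0.0, -0.01]
wrist_force: [-15.8, 0.9, 42.2]
gripper_width: 0.1
time: 24.35
position: [548.9, 62.3, 127.6]
tcp_rot: [-1.565, -0.0, -0.011]
wrist_force: [-22.4, 1.3, 63.4]
gripper_width: 0.0
```

The force is high and z has stopped at the closed height (panel about 109 mm). Retreat and check.

```bash
python3 -m crank '[[0,0,5,0,0],[0,0,40,0,0],[0,-10,90,0,0],[0,-60,130,0,0],[0,-120,150,0,0],[0,-180,150,0,0],[0,-240,150,0,0],[0,-300,150,0,0],[0,-300,150,0,0],[0,-300,150,0,0],[0,-300,150,0,0]]'; python3 - <<'E'
from h import *
f=grab_frame("top"); C=cloud(f).reshape(-1,3)
P=C[(C[:,0]>455)&(C[:,0]<640)&(C[:,1]>42)&(C[:,1]<160)&(C[:,2]>60)]
A=np.c_[P[:,:2]-[546,101],np.ones(len(P))]; print("panel plane",len(P),np.linalg.lstsq(A,P[:,2],rcond=None)[0].round(4))
f=grab_frame("scene"); cv2.imwrite("pics/s6.png",f["pixels"])
print(manip.read_state()["wrist_force"])
E
```

```text
time: 25.72
position: [549.4, -236.1, 272.4]
tcp_rot: [-1.57, 0.0, -0.007]
wrist_force: [-0.7, 0.2, -0.1]
gripper_width: -0.1
panel plane 3544 [-1.000000e-03 -9.000000e-04  1.099265e+02]
[ 0.97799665  0.32302804 -0.17255855]
```

View pics/s6.png

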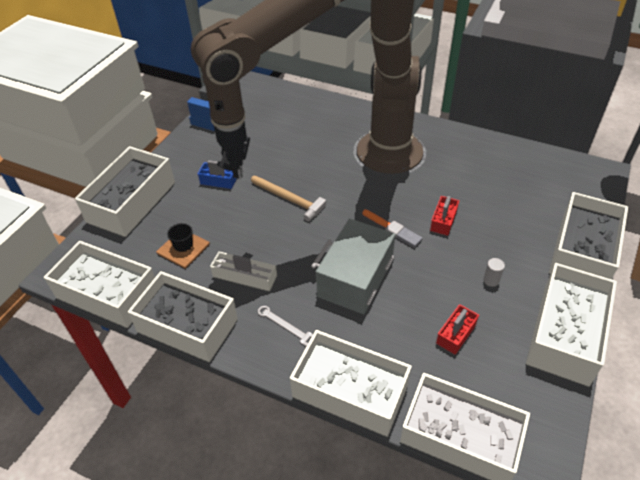

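The cover is shut at (355,265): its panel is level (tilt about 0.001 rad) at 109.9 mm. The tools are in place and the arm is clear.

```bash
python3 -c "
from h import *;order.hand_in()"
```

```text
the job is handed in; nothing more can be done
```

I put caddy_b (dark parts) in the middle and caddy_a at the far end of the row beside caddy_home. I then lowered the cover with closed fingers along an arc, backed the arm clear and handed the job in.

- **Row, last seen before closing:** the centres were 59.1 and 58.5 mm apart, with ends level within about 1 mm. They were square within about 2°, going by the noisy depth readings. I could not see the caddies again once the cover was shut.
- **Cover:** its top panel is level to about 0.001 rad at a height of about 110 mm, against 109 mm nominal. I pushed it down at roughly 0.5 rad/s.
- **High force at the end:** after the cover was already shut I pressed a little further and the wrist force reached about 63 N up and 22 N sideways. That is under the 120 N wrist limit. Only the fingertips should have been touching, and the 40 N limit is for the arm and gripper body.
- **Everything else:** in the last picture, the tools, long caddy, tub, cylinder and look-alikes appear where they were, and the arm touches nothing. I judged this by eye and did not measure it.

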